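# Bring the rotator's vent stem to the top

### The arm

A 6-joint arm with a two-finger parallel gripper is mounted at the origin on a cart in front of the work surface, level with it; the furniture and walls round the work are solid. World frame = base frame: x ahead of the robot, y to its left, z up, the work surface at z = 0. Lengths are in mm, angles in rad, forces in N, time in s.
With the tool pointing down it reaches from about 275 to 750 mm from the base axis. Payload 10.2 kg.
Tool frame: the origin (TCP) lies between the finger pads; the fingertips stand 11 mm ahead of it and the grasp point (between the pads) lies 8 mm behind it; z points along the fingers, y is the line along which they close (so a half turn about z gives the same grasp; the last joint's range is limited). The gripper opens to 85 mm and grips with 20 to 120 N. Pads are 22 mm wide; open, the fingers measure 114 mm over their backs; the gripper's body (76 mm by 85 mm) begins 54 mm behind the grasp point. The pads swing forward as they close: fully open they stand 13 mm farther back than shut.
Start: joints at [-1.472, 0.313, 1.498, -0, 1.331, -0.223], TCP at [166.031, -498.061, 216.394] pointing down, gripper open.
Joint ranges: [-2.94, 2.94], [-0.97, 2.17], [0.19, 2.56], [-1.23, 4.37], [0.02, 3.11], [-2.88, 2.88]. Speed limits (rad/s): [2.39, 2.39, 3.01, 3.14, 3.14, 3.14].

### API

Orientations are given as a unit quaternion [w, x, y, z].
In Python, from rig import sense, eyes, finish_job gives the robot as it stands.
- The arm moves only by the shell command python3 -m jog 'ROWS' [FORCE]. ROWS is JSON, a list of rows, each a list of 7 numbers: the shift along the tool's x, y, z in m, then the turn, a rotation vector about the tool's x, y, z in rad, then the finger opening in m, from 0 to 0.0854. In form: [[dx, dy, dz, rx, ry, rz, gripper], ...]. A call has 1 to 5 rows; each row shifts and turns the commanded pose from where the row before left it, along the tool's axes as they then stand; what a row does not reach is not made up. A row lasts 1/10 s, in which the tool goes at most 50 mm and 8.59 degrees, less where a joint would pass 70% of its speed; a pose out of reach is approached as far as the arm can. A call is refused whole if a number of a shift passes 0.05 or a number of a turn 0.15, either way. A call with a gripper value outside its range is refused whole. The fingers move at their own pace and stop on an object; FORCE is the grip in N (left out, the last holds). Time passes only in rows, so rows that do not move let the fingers close. It gives the time, the measured TCP pose, the force, the opening and the grip force at its end, in the units of the state.
- sense(): the state, without advancing time (a new reading comes with each control period).
- eyes.capture(name): name is "scene" or "side" or "wrist"; returns the picture (400x640x3 uint8, red, green, blue); there is no depth.
- eyes.calibration(name): a dict with "fx", "fy", "cx", "cy" (pixels), "cam_to_world" (4x4, takes a point from camera to world coordinates); the wrist camera has in their place "mount" (4x4, takes a point from camera to tool coordinates, whose origin is the TCP and whose axes are the flange's). Camera axes: x right, y down, z forward; pixel columns grow to the right and rows downward; lengths in mm; the calibration is good to about 2 mm. A picture is of the moment at which its call begins: read the wrist's pose just before it. calibration takes no time and is no camera call.
- finish_job(): hands the job in; it is judged then, once.
The state is a dict: "time_s": time; "joints": joint angles; "dq": joint speeds; "tau": joint torques, N m; "eef_pos": TCP position; "ee_rot": TCP orientation; "force": force on the tool from outside, world axes, zero at the start; "wrist_torque": the same for the moment, N m; "grip_width": opening from 0.0 (shut) to 1.0 (fully open); "grip_force": force on a finger pad.
Only numpy, scipy, OpenCV 4.12 (cv2) and the standard library are available. Lean on these libraries where they do the work, as an engineer would, in place of code of your own. Each camera call takes 0.05 s, during which the arm holds its last target. There are 200 camera calls.

### The job

Turn the inclined rotator wheel on its axle until its glass vent stem, now out of sight under the grey cover, stands right at the red pointer at the top of the wheel, then let go. Do not touch the fragile glass stem, and leave the cup, the jar and the tape beside the machine where they are.

Things in the scene. Friction and masses are not known exactly. Their poses are not given: they have to be found in the camera images.
- rotator: fixed white bench rotator, 200 x 200 mm, 310 mm high; origin centred under it, x axis level and away from the robot's side, z up. The axle leans 38 degrees from vertical towards the robot: in this frame it points outward along (-sin 38, 0, cos 38); up-slope in the wheel's face is (cos 38, 0, sin 38), the level direction in the face is y.
- hub (a point): centre of the wheel's outer face, on the axle; a black cap 8 mm high, 32 mm wide covers it. The wheel is an aluminium disc 160 mm in diameter; it turns endlessly both ways, and a dry bearing holds it wherever it is left (2 to 3 N at a knob turns it).
- guard (a point): middle of the outer edge of the fixed clear guard plate (198 mm wide, metal frame), which stands square to the wheel's face, 120 mm up-slope of the axle, and reaches 152 mm out from the face. It overhangs the wheel, so an upright gripper does not fit: come in along the axle direction.
- cover (a point): middle of the upper edge of the fixed opaque grey cover, on its outer side 52 mm out from the wheel's face and 4 mm down-slope of the axle. From there down it hides the lower half of the wheel; knobs and stem pass freely under it, fingers do not, so a knob can be held only within about 65 degrees either side of the top.
- wheel (a joint): turn of the wheel: 0 (or any whole turn) = stem exactly at the pointer; grows counterclockwise as seen looking at the wheel's face from outside, that is from up-slope (top) towards the rotator's +y side.
- knob1 (a point): middle (22 mm above the face) of a round black knob to turn the wheel by, 14 mm in diameter, standing 38 mm square out of the face at 55 mm from the axle, 60 degrees counterclockwise of the stem. The three knobs look alike; there is no other turning aid.
- knob2 (a point): middle of the same kind of knob, opposite the stem (180 degrees)
- knob3 (a point): middle of the same kind of knob, 300 degrees counterclockwise of the stem
- stem: glass vent stem, 7 mm thick, 27 mm high, brass foot 12 mm wide, yellow tip, standing square out of the wheel's face 67 mm from the axle. Origin at its foot on the face. Fragile.
- mark (a point): point on the wheel's face in front of the fixed red pointer, 67 mm straight up-slope of the axle: the stem's foot belongs here
- cup: bystander: specimen cup with yellow lid, 64 mm wide, 71 mm high, origin at the centre of its underside
- jar: bystander: black jar, 68 mm wide, 86 mm high, origin at the centre of its underside
- tape: bystander: roll of green tape lying flat, 62 mm wide, 19 mm high, origin under its centre

How it is judged:
By the outcome, as a careful person would: the job done as asked, in the order asked, and still so for the second after the job is handed in, with the robot touching nothing.
It also fails if it takes over 48 s, if anything falls off the work surface, if the arm or the gripper's body presses on something with over 40 N, if the wrist force passes 120 N, or if a joint passes its speed limit or range.

## Working session

There is one attempt and no reset: what is moved stays moved. The work goes in short steps, Python scripts to look and compute and a shell command to move; the robot and the scene stay as the last step left them, time stands still between calls to the robot, and variables do not carry over. Pictures are saved under pics/ and viewed, at most 13 in all, crops included, and the job is handed in when it is done.

```bash
mkdir -p pics; ls; python3 - <<'E'
from rig import sense, eyes
import cv2,numpy as np
for n in ("scene","side"):
    cv2.imwrite(f"pics/{n}0.png",eyes.capture(n)[:,:,::-1])
    c=eyes.calibration(n);print(n,c)
print(eyes.calibration("wrist"));print(sense())
E
```

```text
pics
scene {'fx': 444.39629740854804, 'fy': 444.39629740854804, 'cx': 316.1730906613187, 'cy': 197.87056743736468, 'cam_to_world': array([[-4.36729736e-01, -5.55671816e-01,  7.07457399e-01,
        -3.30756740e+02],
       [-8.99360310e-01,  2.51818427e-01, -3.57405250e-01,
         1.97151610e+02],
       [ 2.04492147e-02, -7.92348606e-01, -6.09725772e-01,
         8.94865777e+02],
       [ 0.00000000e+00,  0.00000000e+00,  0.00000000e+00,
         1.00000000e+00]])}
side {'fx': 430.3698583166814, 'fy': 430.3698583166814, 'cx': 321.6220052034731, 'cy': 204.14507445876276, 'cam_to_world': array([[-9.40721757e-01, -2.04163647e-01,  2.70850109e-01,
         2.27592231e+02],
       [-3.38689324e-01,  6.08340616e-01, -7.17782166e-01,
         3.89075568e+02],
       [-1.82240973e-02, -7.66967340e-01, -6.41427300e-01,
         7.50465400e+02],
       [ 0.00000000e+00,  0.00000000e+00,  0.00000000e+00,
         1.00000000e+00]])}
{'fx': 285.88163076194246, 'fy': 285.88163076194246, 'cx': 322.19601229210014, 'cy': 199.91465964288642, 'mount': array([[-9.37367676e-04, -9.61189753e-01, -2.758
[... 285 characters left out ...]
e+00]])}
{'time_s': 0.1, 'joints': array([-1.47239193e+00,  3.13381117e-01,  1.49837020e+00,  1.15752216e-05,
        1.33101139e+00, -2.23414754e-01]), 'dq': array([ 0.00121682, -0.00139005, -0.00174984,  0.00175623,  0.0010623 ,
        0.0003899 ]), 'tau': array([ 2.13448133e-03, -4.12899113e+01, -2.60145825e+01, -2.01853977e-04,
        2.99092062e-03,  1.10957123e-05]), 'eef_pos': array([ 166.01233629, -497.79465962,  215.89551351]), 'ee_rot': array([-5.83532472e-04,  9.87082015e-01,  1.60214710e-01,  4.21535920e-05]), 'force': array([0.52523826, 0.30093027, 0.60253787]), 'wrist_torque': array([-0.01658902,  0.00080657, -0.02215019]), 'grip_force': 0.0, 'grip_width': 0.9984203822678288}
```

View pics/scene0.png

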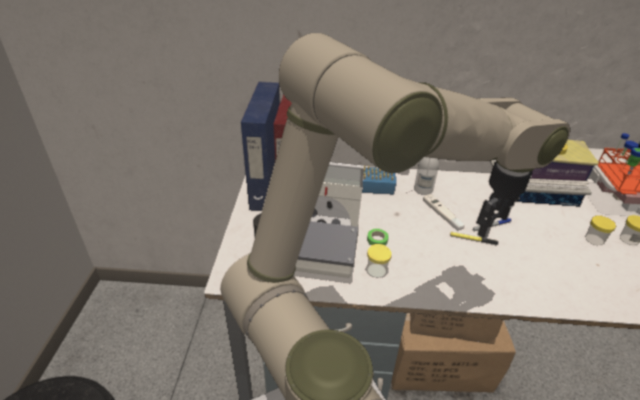

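View pics/side0.png

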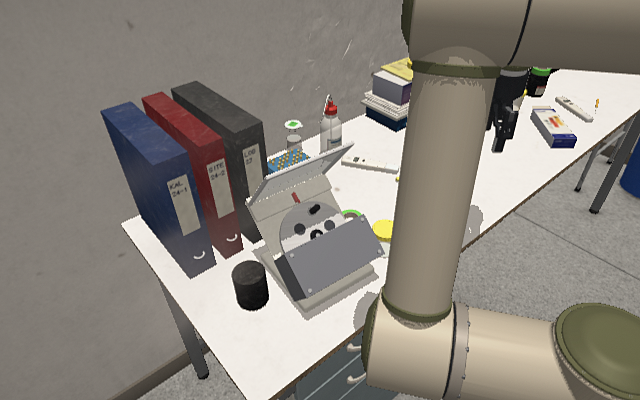

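The side view shows the rotator at about (315,230), with knobs near the hub (315,235). The jar is at (250,285), the tape at (352,214) and the cup at (383,230). The scene view is partly blocked by the arm. I'll enlarge both.

```bash
python3 - <<'E'
import cv2,numpy as np
a=cv2.imread("pics/side0.png")[135:315,235:395]
b=cv2.imread("pics/scene0.png")[150:280,290:400]
cv2.imwrite("pics/sidec.png",cv2.resize(a,(533,600),interpolation=cv2.INTER_CUBIC))
cv2.imwrite("pics/scenec.png",cv2.resize(b,(440,520),interpolation=cv2.INTER_CUBIC))
E
```

```text
(no output)
```

View pics/sidec.png

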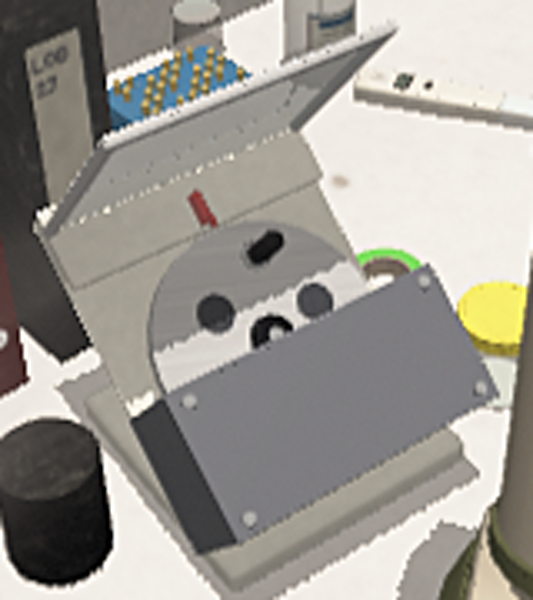

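View pics/scenec.png

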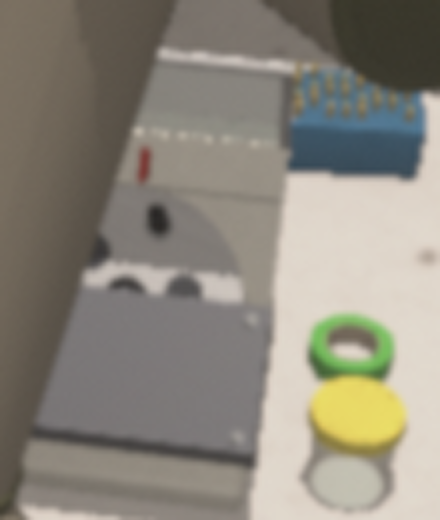

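The side crop shows one standing knob, elongated from (250,258) to (282,237), and the hub cap at (272,335). The flat dark circles at (215,312) and (315,300) look like holes. The red pointer is at (203,208), the guard's outer edge runs (103,143)-(395,28), and the cover's upper edge runs (165,403)-(428,265). Only one knob is visible and the stem is hidden, so this must be knob2. I'll fit the pose.

```bash
cat > h.py <<'E'
import numpy as np
from scipy.optimize import least_squares
from scipy.spatial.transform import Rotation as R
S,C=np.sin(np.radians(38)),np.cos(np.radians(38))
def frame(p): # p=x,y(mm, hub),z,yaw -> hub, (u,y,n) axes columns in world
    c,s=np.cos(p[3]),np.sin(p[3]); Z=np.array([[c,-s,0],[s,c,0],[0,0,1]])
    return np.array(p[:3]),Z@np.array([[C,0,-S],[0,1,0],[S,0,C]])
def W(p,q): h,A=frame(p); return h+A@np.array(q,float)
def proj(c,T,w):
    q=T[:3,:3].T@(w-T[:3,3]); return np.array([c['fx']*q[0]/q[2]+c['cx'],c['fy']*q[1]/q[2]+c['cy']])
def wristT(s):
    c=None
    w,x,y,z=s['ee_rot']; T=np.eye(4); T[:3,:3]=R.from_quat([x,y,z,w]).as_matrix(); T[:3,3]=s['eef_pos']; return T
def knob(a,n=38,r=55): return [r*np.cos(a),r*np.sin(a),n]
E
cat > fit.py <<'E'
from h import *
from rig import eyes
cs,cc=eyes.calibration("side"),eyes.calibration("scene")
fs=lambda u,v:(235+u/3.3333,135+v/3.3333); fc=lambda u,v:(290+u/4,150+v/4)
# params x,y,z,yaw, w(cover half), a(knob), 
def res(q):
    p=q[:4];w=q[4];a=q[5];r=[]
    def add(c,m,pt,k=1): r.extend(k*(proj(c,c['cam_to_world'],W(p,pt))-m))
    add(cs,fs(103,143),[120,99,152]);add(cs,fs(395,28),[120,-99,152])
    add(cs,fs(165,403),[-4,w,52]);add(cs,fs(428,265),[-4,-w,52])
    add(cs,fs(272,333),[0,0,8],.5)
    add(cs,fs(277,239),knob(a,38));add(cs,fs(254,254),knob(a,2))
    add(cc,fc(270,303),[-4,-w,52]);add(cc,fc(292,68),[120,-99,152])
    add(cc,fc(158,210),knob(a,38),.5)
    return np.array(r)
best=min((least_squares(res,[x,y,120,yw,90,0],loss='soft_l1') for x in(350,600) for y in(0,200) for yw in(-.5,0,.5)),key=lambda o:o.cost)
print(best.cost,best.x,np.degrees(best.x[3]),np.degrees(best.x[5]));print(res(best.x).reshape(-1,2).round(1))
E
python3 fit.py
```

```text
4.77879943105347 [ 4.73723393e+02 -2.23402257e+02  1.08992613e+02 -5.94795116e-01
  9.95804102e+01 -3.53317463e-01] -34.07924982185258 -20.243599456525356
[[ 0.4  2.5]
 [ 0.7 -0.1]
 [-0.8 -1.6]
 [-0.4 -1.5]
 [ 0.2  0.4]
 [-0.5  0.1]
 [ 0.7  0.4]
 [-0.2 -0.3]
 [-0.   0.1]
 [-0.3  0. ]]
```

The fit is good to about 1 px. The hub is near (474,-223,109), yaw is -34°, and the knob is at -20°, so the stem is at about +160°. That means a clockwise turn of about 160° in two strokes. I'll bring the tool in with the camera down-slope (tool x = -u, y = rotator y), starting with yaw and lift.

```bash
for i in 1 2 3; do python3 -m jog '[[0,0,-0.008,0,0,-0.1485,0.04],[0,0,-0.008,0,0,-0.1485,0.04],[0,0,-0.008,0,0,-0.1485,0.04],[0,0,-0.008,0,0,-0.1485,0.04],[0,0,-0.008,0,0,-0.1485,0.04]]'; done
cat > plan.py <<'E'
import sys
from h import *
from rig import sense
P=np.load("p.npy")
def plan(q,n=None,tcp=True):
    """q=(u,y,n) of grasp point in wheel frame"""
    h,A=frame(P); G=np.column_stack([-A[:,0],A[:,1],-A[:,2]])
    t=W(P,q)-A[:,2]*8; T=wristT(sense())
    d=T[:3,:3].T@(t-T[:3,3]); rv=R.from_matrix(T[:3,:3].T@G).as_rotvec()
    print("shift in tool mm",d.round(1),"rotvec",rv.round(4),"target",t.round(1)," in G axes",(G.T@(t-T[:3,3])).round(1))
if __name__=="__main__": plan([float(v) for v in sys.argv[1:4]])
E
python3 - <<'E'
import numpy as np; np.save("p.npy",[473.7,-223.4,109,-.5948])
E
python3 plan.py 52 -19 190; python3 -c "
from rig import sense;s=sense();print(s['joints'].round(3),s['eef_pos'],s['time_s'])"
```

```text
time_s: 0.6
eef_pos: [166.0, -497.9, 256.4]
ee_rot: [-0.0, 0.86, 0.51, 0.0]
force: [-0.4, -0.6, 0.2]
grip_width: 0.47
grip_force: 0.0
time_s: 1.1
eef_pos: [166.0, -497.9, 296.3]
ee_rot: [-0.0, 0.617, 0.787, 0.0]
force: [-0.1, -0.4, -0.2]
grip_width: 0.471
grip_force: 0.0
time_s: 1.6
eef_pos: [166.0, -497.9, 336.4]
ee_rot: [-0.0, 0.289, 0.957, 0.0]
force: [-0.4, 0.2, 0.8]
grip_width: 0.465
grip_force: 0.0
shift in tool mm [-33.2 380.5  52.2] rotvec [ 0.0035 -0.6637  0.0081] target [ 404.2 -199.3  284.4]  in G axes [  8.4 380.8  59.4]
[-1.472  0.261  1.259  0.     1.622 -2.457] [ 166.02283059 -497.94066495  336.39054984] 1.6
```

```bash
for i in 1 2; do python3 -m jog '[[0,0.038,0,0,-0.0664,0.0008,0.04],[0,0.038,0,0,-0.0664,0.0008,0.04],[0,0.038,0,0,-0.0664,0.0008,0.04],[0,0.038,0,0,-0.0664,0.0008,0.04],[0,0.038,0,0,-0.0664,0.0008,0.04]]' | head -3; done; python3 -m jog '[[0,0,0,0,0,0,0.04],[0,0,0,0,0,0,0.04]]'
python3 plan.py 52 -19 190
python3 - <<'E'
from h import *
from rig import sense,eyes
import cv2
T=wristT(sense()); im=eyes.capture("wrist"); np.save("wT1.npy",T)
cv2.imwrite("pics/w1.png",cv2.resize(im[:,:,::-1],(800,500),interpolation=cv2.INTER_CUBIC))
P=np.load("p.npy");c=eyes.calibration("wrist");M=T@c['mount']
for n,q in dict(hub=[0,0,8],k=knob(-.353),mark=[67,0,0],cl=[-4,99,52],cr=[-4,-99,52]).items(): print(n,(proj(c,M,W(P,q))*1.25).round())
E
```

```text
time_s: 2.1
eef_pos: [272.9, -339.2, 336.2]
ee_rot: [0.159, 0.29, 0.942, -0.048]
time_s: 2.6
eef_pos: [379.5, -182.3, 336.8]
ee_rot: [0.313, 0.28, 0.902, -0.095]
time_s: 2.8
eef_pos: [379.4, -182.6, 336.6]
ee_rot: [0.312, 0.278, 0.904, -0.095]
force: [1.4, -0.4, 0.2]
grip_width: 0.47
grip_force: 0.0
shift in tool mm [ 8.6  0.  59.5] rotvec [ 0.0004  0.0002 -0.0031] target [ 404.2 -199.3  284.4]  in G axes [ 8.6  0.1 59.5]
hub [421. 159.]
k [403. 212.]
mark [420. 220.]
cl [529. 155.]
cr [318. 156.]
```

View pics/w1.png

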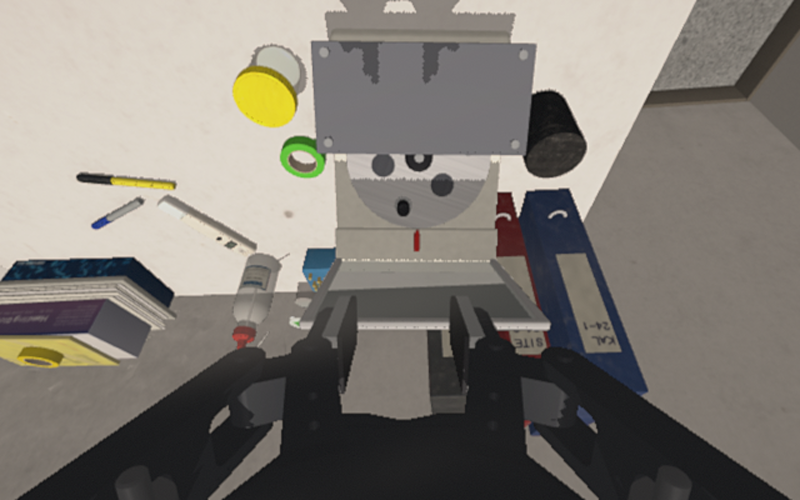

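The wrist view (800x500) shows the hub cap at (419,158), the knob top at (404,207), the pointer at (416,240), and the cover corners at (314,152) and (527,154). All are close to the predictions. I'll move to n=120 and measure closer.

```bash
python3 -m jog '[[0.002,0,0.032,0,0,0,0.04],[0.002,0,0.032,0,0,0,0.04],[0.002,0,0.032,0,0,0,0.04],[0.002,0,0.033,0,0,0,0.04],[0,0,0,0,0,0,0.04]]';python3 -m jog '[[0,0,0,0,0,0,0.04]]' >/dev/null
python3 - <<'E'
from h import *
from rig import sense,eyes
import cv2
T=wristT(sense()); im=eyes.capture("wrist"); np.save("wT2.npy",T); cv2.imwrite("pics/w2full.png",im[:,:,::-1])
P=np.load("p.npy");c=eyes.calibration("wrist");M=T@c['mount']
for n,q in dict(hub=[0,0,8],k=knob(-.353),mark=[67,0,0],rl=[0,80,0],rr=[0,-80,0],top=[80,0,0]).items(): print(n,proj(c,M,W(P,q)).round())
x0,y0,x1,y1=200,40,440,220
cv2.imwrite("pics/w2.png",cv2.resize(im[y0:y1,x0:x1,::-1],(800,600),interpolation=cv2.INTER_CUBIC))
E
```

```text
time_s: 3.35
eef_pos: [438.9, -226.2, 226.3]
ee_rot: [0.308, 0.282, 0.904, -0.094]
force: [-0.7, 0.6, 0.8]
grip_width: 0.465
grip_force: 0.0
hub [346. 139.]
k [326. 204.]
mark [345. 208.]
rl [432. 138.]
rr [259. 139.]
top [345. 220.]
```

View pics/w2.png

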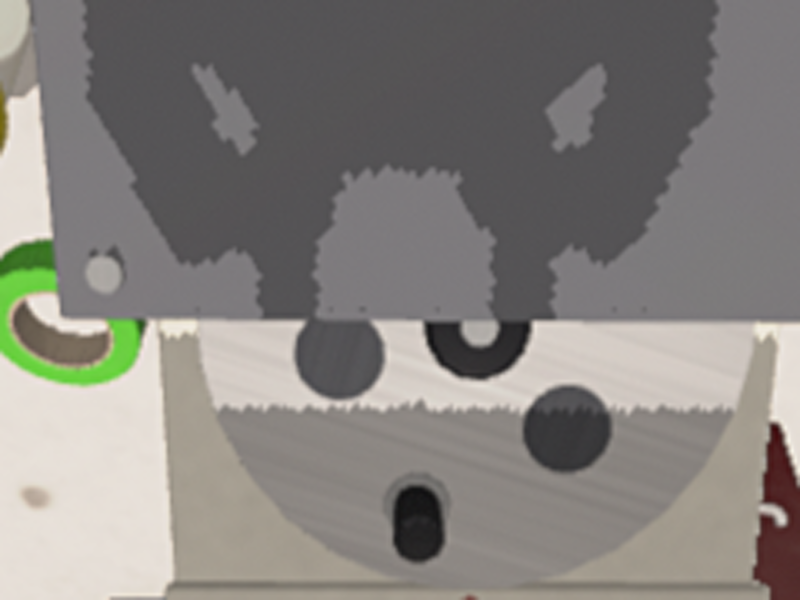

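The crop (scale 3.333, origin 200,40) shows the hub cap centre at (478,330), knob tip at (418,535), knob foot at (416,500), wheel rim left 197 and right 757 at row 330, rim bottom at row 583 and the cover corner at (65,318). I'll refit with these.

```bash
cat > fit2.py <<'E'
from h import *
from rig import eyes
exec(open("fit.py").read().split("best=")[0].split("from rig import eyes")[1])
cw=eyes.calibration("wrist");Tw=np.load("wT2.npy")@cw['mount']
fw=lambda u,v:np.array((200+u/3.3333,40+v/3.3333))
def res2(q,ws=.5):
    p=q[:4];w=q[4];a=q[5];r=list(ws*res(q))
    def add(m,pt,k=1): r.extend(k*(proj(cw,Tw,W(p,pt))-m))
    add(fw(478,330),[0,0,8]);add(fw(418,535),knob(a,38));add(fw(416,500),knob(a,0),.7)
    r.append(proj(cw,Tw,W(p,[2,-80,0]))[0]-fw(197,0)[0]);r.append(proj(cw,Tw,W(p,[2,80,0]))[0]-fw(757,0)[0])
    r.append(proj(cw,Tw,W(p,[80,0,0]))[1]-fw(0,583)[1]);add(fw(65,318),[-4,-w,52])
    return np.array(r)
for ws in(.5,.1):
    b=least_squares(res2,[473,-223,109,-.59,99,-.35],args=(ws,),loss='soft_l1');print(ws,b.x.round(2),np.degrees(b.x[[3,5]]).round(1));print((res2(b.x,ws)[-11:]).round(1),"static",(res(b.x).reshape(-1,2)).round(1).tolist())
np.save("p2.npy",b.x)
E
python3 fit2.py
```

```text
0.5 [ 4.7588e+02 -2.2718e+02  1.0199e+02 -6.1000e-01  9.9110e+01 -3.2000e-01] [-34.7 -18.4]
[ 0.3 -1.5 -0.2  0.3 -0.1  0.2 -0.2 -0.1  1.7 -0.   0.3] static [[0.3, 4.0], [0.4, 2.0], [-1.0, -1.1], [-1.0, 0.0], [0.1, 0.9], [-1.4, 1.4], [-0.0, 1.6], [0.0, 1.1], [0.6, 2.0], [-0.2, 0.6]]
0.1 [ 4.7657e+02 -2.2755e+02  1.0106e+02 -6.1000e-01  9.9600e+01 -3.2000e-01] [-34.8 -18.2]
[ 0.3 -1.6 -0.  -0.   0.   0.1  0.2 -0.5  1.4  0.   0.1] static [[0.1, 4.2], [0.2, 2.3], [-1.5, -0.9], [-1.1, 0.1], [-0.0, 1.0], [-1.7, 1.6], [-0.3, 1.7], [0.2, 1.2], [0.6, 2.2], [-0.2, 0.6]]
```

```bash
python3 -c "
import numpy as np; np.save('p.npy',[475.8,-227,103,-.608])"; python3 plan.py 52.2 -17.4 31
```

```text
shift in tool mm [ 2.8  1.7 97. ] rotvec [0.0059 0.0017 0.0036] target [ 488.  -256.7  153.3]  in G axes [ 2.6  2.3 97. ]
```

```bash
python3 -m jog '[[0.001,0.0007,0.02,0.002,0.001,0.001,0.04],[0.001,0.0007,0.02,0.002,0,0.001,0.04],[0.0008,0.0005,0.02,0.002,0,0.001,0.04],[0,0,0.019,0,0,0,0.04],[0,0,0.018,0,0,0,0.04]]' ; python3 -m jog '[[0,0,0,0,0,0,0.04]]' >/dev/null
python3 plan.py 52.2 -17.4 31
python3 - <<'E'
from h import *
from rig import sense,eyes
import cv2
T=wristT(sense()); im=eyes.capture("wrist"); np.save("wT3.npy",T)
P=np.load("p.npy");c=eyes.calibration("wrist");M=T@c['mount']
for n,q in dict(hub=[0,0,8],k=knob(-.32),kb=knob(-.32,0),rl=[0,80,0],rr=[0,-80,0]).items(): print(n,proj(c,M,W(P,q)).round())
cv2.imwrite("pics/w3.png",cv2.resize(im[100:400,120:520,::-1],(800,600),interpolation=cv2.INTER_CUBIC))
E
```

```text
time_s: 4.0
eef_pos: [488.7, -256.6, 153.5]
ee_rot: [0.312, 0.282, 0.902, -0.098]
force: [0.1, 0.9, 0.7]
grip_width: 0.468
grip_force: 0.0
shift in tool mm [-0.6 -0.5 -0.8] rotvec [ 0.0008 -0.0004  0.0012] target [ 488.  -256.7  153.3]  in G axes [-0.6 -0.5 -0.8]
hub [351. 153.]
k [322. 256.]
kb [322. 230.]
rl [479. 152.]
rr [222. 151.]
```

View pics/w3.png

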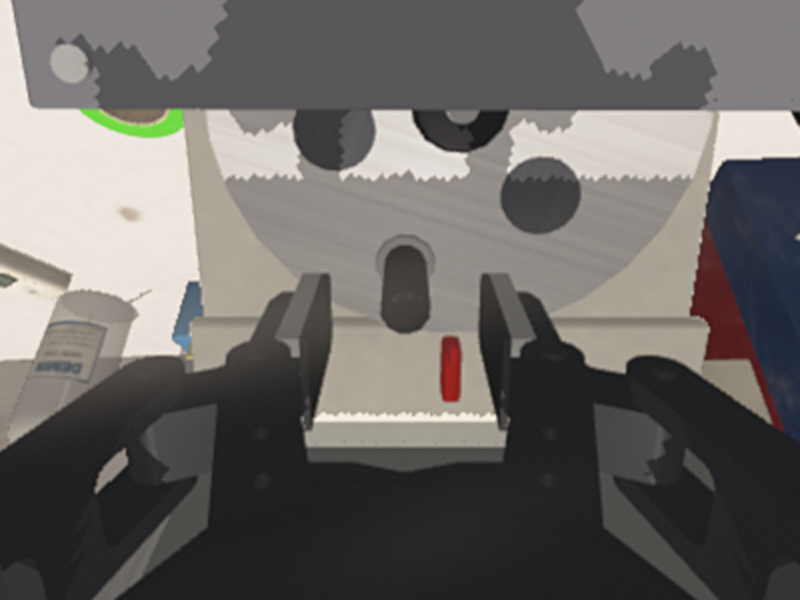

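The knob is centred between the pads, with its tip at crop (405,315) matching the prediction. Closing, and computing the arc steps.

```bash
python3 -m jog '[[0,0,0,0,0,0,0],[0,0,0,0,0,0,0],[0,0,0,0,0,0,0],[0,0,0,0,0,0,0]]' 40
cat > arc.py <<'E'
import sys,numpy as np
a0,a1,n=float(sys.argv[1]),float(sys.argv[2]),int(sys.argv[3]); a=np.radians(np.linspace(a0,a1,n+1))
print(np.column_stack([-55*np.diff(np.cos(a)),55*np.diff(np.sin(a))]).round(1).tolist())
E
python3 arc.py -18.3 -61.3 10; python3 plan.py 52.2 -17.4 31
```

```text
time_s: 4.55
eef_pos: [488.5, -255.7, 154.7]
ee_rot: [0.312, 0.281, 0.902, -0.098]
force: [-16.5, 9.6, 21.4]
grip_width: 0.001
grip_force: 14.5
[[1.4, -3.9], [1.7, -3.7], [2.0, -3.6], [2.3, -3.4], [2.5, -3.3], [2.8, -3.1], [3.0, -2.9], [3.2, -2.6], [3.4, -2.4], [3.5, -2.1]]
shift in tool mm [ 0.7 -1.1  1.2] rotvec [0.0009 0.0039 0.0029] target [ 488.  -256.7  153.3]  in G axes [ 0.7 -1.1  1.3]
```

The gripper shut completely and presses about 29 N outward, so the tips closed on top of the knob. I'll open, back off 20 mm and look.

```bash
python3 -m jog '[[0,0,-0.01,0,0,0,0],[0,0,-0.01,0,0,0,0],[0,0,0,0,0,0,0]]'
python3 plan.py 52.2 -17.4 31
python3 - <<'E'
from h import *
from rig import sense,eyes
import cv2
T=wristT(sense()); im=eyes.capture("wrist"); np.save("wT4.npy",T)
P=np.load("p.npy");c=eyes.calibration("wrist");M=T@c['mount']
for n,q in dict(hub=[0,0,8],k=knob(-.32),kb=knob(-.32,0),rl=[0,80,0],rr=[0,-80,0]).items(): print(n,proj(c,M,W(P,q)).round())
for z in(-8,0,11): print("tool z",z,[proj(c,c['mount'],np.array([x,0,z])).round() for x in(-11,0,11)])
cv2.imwrite("pics/w4.png",cv2.resize(im[100:400,120:520,::-1],(800,600),interpolation=cv2.INTER_CUBIC))
E
```

```text
time_s: 4.85
eef_pos: [478.1, -248.5, 169.3]
ee_rot: [0.312, 0.282, 0.902, -0.098]
force: [0.1, -0.1, -0.1]
grip_width: 0.003
grip_force: 0.0
shift in tool mm [-0.2 -1.1 20.5] rotvec [0.0009 0.002  0.0022] target [ 488.  -256.7  153.3]  in G axes [-0.3 -1.1 20.5]
hub [348. 149.]
k [321. 239.]
kb [322. 218.]
rl [462. 148.]
rr [231. 147.]
tool z -8 [array([323., 266.]), array([323., 249.]), array([323., 231.])]
tool z 0 [array([323., 259.]), array([323., 243.]), array([323., 225.])]
tool z 11 [array([323., 251.]), array([323., 235.]), array([323., 219.])]
```

View pics/w4.png

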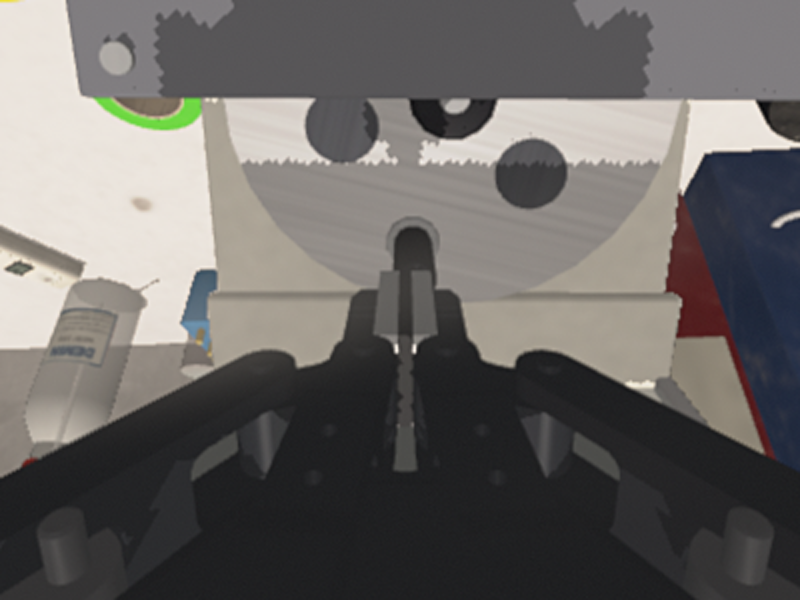

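The pictures show the pads end about 13 mm behind the TCP, not 11 mm ahead: the finger spacing at 40 mm opening gives 151 mm depth, and the contact height agrees. The knob foot is now at (413,232), about 3 mm towards +y (a≈-15°). I'll reopen and go deeper, watching the force.

```bash
python3 -m jog '[[0,0.002,0,0,0,0,0.04],[0,0,0,0,0,0,0.04],[0,0,0.01,0,0,0,0.04],[0,0,0.01,0,0,0,0.04]]'; python3 -m jog '[[0,0,0.005,0,0,0,0.04],[0,0,0.005,0,0,0,0.04]]';python3 -m jog '[[0,0,0,0,0,0,0.04]]'; python3 plan.py 53 -14.5 7
python3 - <<'E'
from h import *
from rig import sense,eyes
import cv2
T=wristT(sense()); im=eyes.capture("wrist")
P=np.load("p.npy");c=eyes.calibration("wrist");M=T@c['mount']
for n,q in dict(hub=[0,0,8],k=knob(-.26),kb=knob(-.26,0)).items(): print(n,proj(c,M,W(P,q)).round())
cv2.imwrite("pics/w5.png",cv2.resize(im[100:400,120:520,::-1],(800,600),interpolation=cv2.INTER_CUBIC))
E
```

```text
time_s: 5.3
eef_pos: [489.9, -254.3, 151.2]
ee_rot: [0.311, 0.282, 0.903, -0.097]
force: [0.8, 0.4, -0.0]
grip_width: 0.471
grip_force: 0.0
time_s: 5.5
eef_pos: [494.7, -257.6, 143.2]
ee_rot: [0.31, 0.282, 0.903, -0.097]
force: [0.6, -0.5, 0.8]
grip_width: 0.473
grip_force: 0.0
time_s: 5.6
eef_pos: [494.6, -257.6, 143.3]
ee_rot: [0.31, 0.282, 0.903, -0.097]
force: [-0.1, -0.7, -0.1]
grip_width: 0.47
grip_force: 0.0
shift in tool mm [-2.3 -0.2 12.5] rotvec [ 0.0012 -0.0015  0.0018] target [ 502.3 -263.1  134.8]  in G axes [-2.3 -0.1 12.5]
hub [349. 157.]
k [324. 269.]
kb [323. 239.]
```

View pics/w5.png

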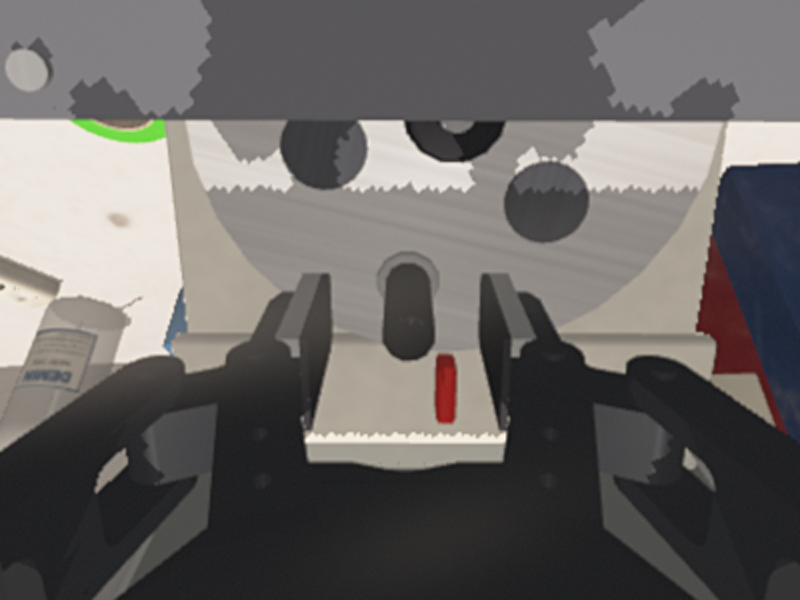

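The knob is at (408,340), centred between the pads and as predicted, with no contact. Going 12 mm deeper, then closing.

```bash
python3 -m jog '[[-0.001,0,0.004,0,0,0,0.04],[-0.001,0,0.004,0,0,0,0.04],[0,0,0.004,0,0,0,0.04],[0,0,0,0,0,0,0.04]]'; python3 -m jog '[[0,0,0,0,0,0,0],[0,0,0,0,0,0,0],[0,0,0,0,0,0,0],[0,0,0,0,0,0,0]]' 40; python3 plan.py 53 -14.5 7
```

```text
time_s: 6.05
eef_pos: [501.9, -262.7, 135.4]
ee_rot: [0.31, 0.282, 0.903, -0.097]
force: [0.0, 0.3, -0.5]
grip_width: 0.47
grip_force: 0.0
time_s: 6.45
eef_pos: [501.8, -262.5, 136.0]
ee_rot: [0.311, 0.282, 0.903, -0.097]
force: [-3.1, 2.4, 3.6]
grip_width: 0.144
grip_force: 38.9
shift in tool mm [ 0.1 -0.2  1.4] rotvec [ 0.0012 -0.0003  0.002 ] target [ 502.3 -263.1  134.8]  in G axes [ 0.1 -0.2  1.4]
```

Gripped on the knob. Stroke 1: -15° → -61°.

```bash
python3 arc.py -15 -61 10
```

```text
[[1.3, -4.2], [1.6, -4.1], [2.0, -4.0], [2.3, -3.8], [2.6, -3.6], [2.9, -3.4], [3.1, -3.1], [3.4, -2.9], [3.6, -2.6], [3.8, -2.3]]
```

```bash
python3 -m jog '[[0.0013,-0.0042,0,0,0,0,0],[0.0016,-0.0041,0,0,0,0,0],[0.002,-0.004,0,0,0,0,0],[0.0023,-0.0038,0,0,0,0,0],[0.0026,-0.0036,0,0,0,0,0]]'; python3 plan.py 53 -14.5 7;  python3 -m jog '[[0.0029,-0.0034,0,0,0,0,0],[0.0031,-0.0031,0,0,0,0,0],[0.0034,-0.0029,0,0,0,0,0],[0.0036,-0.0026,0,0,0,0,0],[0.0038,-0.0023,0,0,0,0,0]]';python3 -m jog '[[0,0,0,0,0,0,0],[0,0,0,0,0,0,0]]'; python3 plan.py 26.7 -48.1 7
```

```text
time_s: 6.95
eef_pos: [485.4, -275.5, 131.5]
ee_rot: [0.313, 0.282, 0.902, -0.098]
force: [9.0, 0.9, 1.0]
grip_width: 0.146
grip_force: 39.5
shift in tool mm [-7.4 19.8  1.5] rotvec [0.0003 0.0044 0.0011] target [ 502.3 -263.1  134.8]  in G axes [-7.4 19.8  1.5]
time_s: 7.45
eef_pos: [466.4, -280.3, 121.5]
ee_rot: [0.313, 0.282, 0.901, -0.099]
force: [6.2, -1.8, 3.9]
grip_width: 0.147
grip_force: 39.9
time_s: 7.65
eef_pos: [465.9, -280.3, 121.2]
ee_rot: [0.312, 0.283, 0.902, -0.099]
force: [-0.4, -4.1, 5.8]
grip_width: 0.149
grip_force: 40.3
shift in tool mm [2.1 1.3 1.5] rotvec [-0.0014  0.0043  0.0009] target [ 466.1 -278.9  118.7]  in G axes [2.1 1.3 1.6]
```

Stroke 1 held, and the knob is at about -60°. I'll release, back out along the axle, cross to the next knob at about +60° and look.

```bash
python3 -m jog '[[0,0,0,0,0,0,0.04],[0,0,0,0,0,0,0.04],[0,0,-0.02,0,0,0,0.04],[0,0,-0.02,0,0,0,0.04],[0,0,-0.02,0,0,0,0.04]]';  python3 -m jog '[[0,0.025,0,0,0,0,0.04],[0,0.025,0,0,0,0,0.04],[0,0.025,0,0,0,0,0.04],[0,0.022,0,0,0,0,0.04],[0,0,0,0,0,0,0.04]]';python3 -m jog '[[0,0,0,0,0,0,0.04]]'>/dev/null;  python3 plan.py 27.5 47.6 7
python3 - <<'E'
from h import *
from rig import sense,eyes
import cv2
T=wristT(sense()); im=eyes.capture("wrist"); np.save("wT6.npy",T)
P=np.load("p.npy");c=eyes.calibration("wrist");M=T@c['mount']
for s in(-60,60):
  print(s,proj(c,M,W(P,knob(np.radians(s)))).round(),proj(c,M,W(P,knob(np.radians(s),0))).round())
print("hub",proj(c,M,W(P,[0,0,8])))
cv2.imwrite("pics/w6.png",cv2.resize(im[100:325,120:420,::-1],(800,600),interpolation=cv2.INTER_CUBIC))
E
```

```text
time_s: 8.15
eef_pos: [434.3, -256.8, 166.7]
ee_rot: [0.31, 0.282, 0.903, -0.097]
force: [0.3, 0.3, -0.1]
grip_width: 0.471
grip_force: 0.0
time_s: 8.65
eef_pos: [490.8, -175.8, 166.3]
ee_rot: [0.31, 0.281, 0.903, -0.097]
force: [1.0, 0.1, -0.5]
grip_width: 0.471
grip_force: 0.0
shift in tool mm [-1.8 -1.3 61.2] rotvec [ 0.0017 -0.0014  0.0034] target [ 521.3 -200.7  119.1]  in G axes [-1.7 -1.2 61.2]
-60 [180. 231.] [202. 213.]
60 [321. 231.] [321. 213.]
hub [257.64983587 181.75873489]
```

View pics/w6.png

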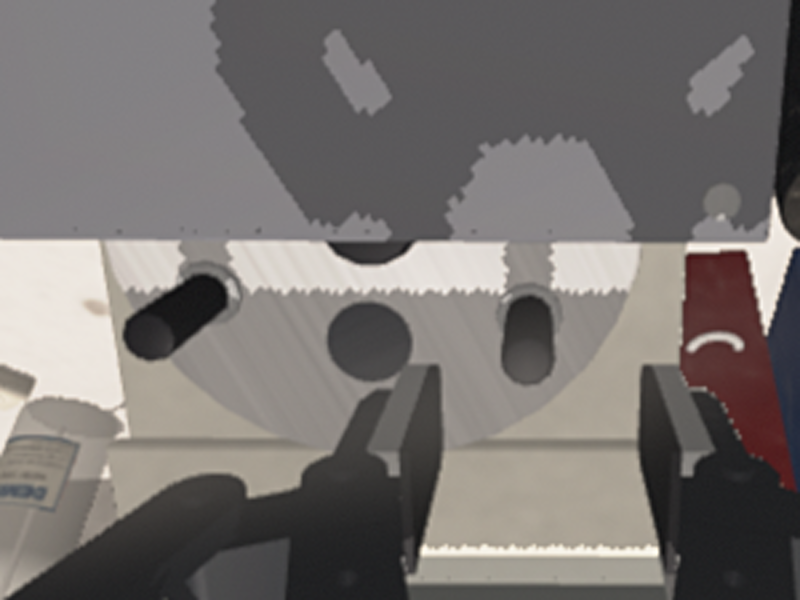

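The crop (scale 2.667, origin 120,100) shows the left knob tip at (150,335), the right knob tip at (527,360) with its foot at (527,305), and the hub at column 371. The tip line slopes about 3.5°, so the right knob is at about +56.5° (u≈30, y≈46). Going in.

```bash
python3 -m jog '[[-0.0043,-0.0029,0,0,0,0,0.04],[0,0,0.015,0,0,0,0.04],[0,0,0.015,0,0,0,0.04],[0,0,0.015,0,0,0,0.04],[0,0,0,0,0,0,0.04]]';  python3 -m jog '[[0,0,0.005,0,0,0,0.04],[0,0,0.005,0,0,0,0.04],[0,0,0.004,0,0,0,0.04],[0,0,0,0,0,0,0.04]]';python3 -m jog '[[0,0,0,0,0,0,0],[0,0,0,0,0,0,0],[0,0,0,0,0,0,0],[0,0,0,0,0,0,0]]' 40; python3 plan.py 30.3 46 7; python3 arc.py 56.5 -61 20
```

```text
time_s: 9.3
eef_pos: [513.6, -199.1, 132.7]
ee_rot: [0.309, 0.283, 0.903, -0.097]
force: [-0.4, -0.0, 0.5]
grip_width: 0.468
grip_force: 0.0
time_s: 9.7
eef_pos: [521.2, -202.9, 122.7]
ee_rot: [0.31, 0.282, 0.903, -0.097]
force: [0.4, 0.6, 0.0]
grip_width: 0.464
grip_force: 0.0
time_s: 10.1
eef_pos: [521.0, -202.8, 123.2]
ee_rot: [0.311, 0.282, 0.903, -0.097]
force: [-5.2, 0.9, 5.8]
grip_width: 0.145
grip_force: 39.0
shift in tool mm [0.4 0.3 2.6] rotvec [ 0.0011 -0.0001  0.002 ] target [ 522.2 -203.2  120.9]  in G axes [0.5 0.3 2.6]
[[-4.5, -3.3], [-4.2, -3.8], [-3.8, -4.2], [-3.3, -4.6], [-2.8, -4.9], [-2.3, -5.1], [-1.8, -5.4], [-1.2, -5.5], [-0.6, -5.6], [-0.1, -5.6], [0.5, -5.6], [1.1, -5.5], [1.6, -5.4], [2.2, -5.2], [2.7, -4.9], [3.2, -4.6], [3.7, -4.3], [4.1, -3.9], [4.5, -3.5], [4.8, -3.0]]
```

```bash
python3 -m jog '[[-0.0045,-0.0033,0,0,0,0,0],[-0.0042,-0.0038,0,0,0,0,0],[-0.0038,-0.0042,0,0,0,0,0],[-0.0033,-0.0046,0,0,0,0,0],[-0.0028,-0.0049,0,0,0,0,0]]'; python3 -m jog '[[-0.0023,-0.0051,0,0,0,0,0],[-0.0018,-0.0054,0,0,0,0,0],[-0.0012,-0.0055,0,0,0,0,0],[-0.0006,-0.0056,0,0,0,0,0],[-0.0001,-0.0056,0,0,0,0,0]]'; python3 -m jog '[[0.0005,-0.0056,0,0,0,0,0],[0.0011,-0.0055,0,0,0,0,0],[0.0016,-0.0054,0,0,0,0,0],[0.0022,-0.0052,0,0,0,0,0],[0.0027,-0.0049,0,0,0,0,0]]'; python3 plan.py 46.8 -28.8 7
```

```text
time_s: 10.6
eef_pos: [523.2, -228.5, 136.2]
ee_rot: [0.313, 0.282, 0.902, -0.097]
force: [14.6, 6.3, 4.0]
grip_width: 0.142
grip_force: 39.4
time_s: 11.1
eef_pos: [512.8, -255.7, 142.0]
ee_rot: [0.316, 0.282, 0.901, -0.099]
force: [15.0, -1.8, 4.4]
grip_width: 0.143
grip_force: 39.8
time_s: 11.6
eef_pos: [490.3, -272.2, 134.7]
ee_rot: [0.312, 0.282, 0.902, -0.098]
force: [3.5, 5.3, 8.6]
grip_width: 0.146
grip_force: 41.0
shift in tool mm [2.5 0.  2.8] rotvec [0.001  0.0038 0.0017] target [ 490.1 -272.1  131. ]  in G axes [2.5 0.  2.8]
```

```bash
python3 -m jog '[[0.0032,-0.0046,0,0,0,0,0],[0.0037,-0.0043,0,0,0,0,0],[0.0041,-0.0039,0,0,0,0,0],[0.0045,-0.0035,0,0,0,0,0],[0,0,0,0,0,0,0]]'; python3 -m jog '[[0,0,0,0,0,0,0]]'; python3 plan.py 30.9 -45.5 7
python3 - <<'E'
from h import *
from rig import sense,eyes
import cv2
T=wristT(sense()); im=eyes.capture("wrist"); np.save("wT7.npy",T)
P=np.load("p.npy");c=eyes.calibration("wrist");M=T@c['mount']
for n,q in dict(hub=[0,0,8],mark=[67,0,0],mtip=[67,0,27],kl=knob(-1.05),kr=knob(1.05),krb=knob(1.05,0)).items(): print(n,proj(c,M,W(P,q)).round(1))
cv2.imwrite("pics/w7.png",cv2.resize(im[100:325,270:570,::-1],(800,600),interpolation=cv2.INTER_CUBIC))
E
```

```text
time_s: 12.1
eef_pos: [470.2, -278.0, 124.2]
ee_rot: [0.311, 0.282, 0.902, -0.097]
force: [-3.8, 4.2, 8.4]
grip_width: 0.142
grip_force: 41.5
time_s: 12.2
eef_pos: [470.3, -278.0, 124.3]
ee_rot: [0.311, 0.282, 0.902, -0.097]
force: [-3.6, 5.1, 8.0]
grip_width: 0.146
grip_force: 41.5
shift in tool mm [ 1.7 -0.5  2.6] rotvec [0.0012 0.0013 0.0015] target [ 470.3 -278.6  121.2]  in G axes [ 1.7 -0.5  2.6]
hub [405.8 192.6]
mark [393.7 291.5]
mtip [405.7 320.3]
kl [317.6 264.8]
kr [520.5 264.9]
krb [478.1 233.6]
```

View pics/w7.png

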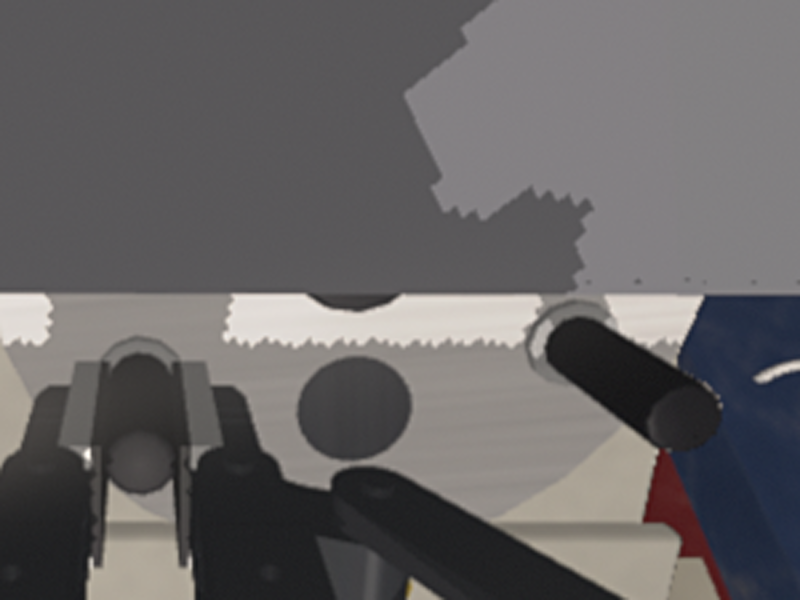

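The crop (scale 2.667, origin 270,100) shows the held knob tip at (142,460), the free knob tip at (685,415) with its foot at (575,343), and the hub bottom at (355,310). The stem's place is hidden behind the finger link. I'll fit the wheel angle from these.

```bash
cat > ang.py <<'E'
from h import *
from rig import eyes
P=np.load("p.npy");c=eyes.calibration("wrist")
def ang(Tf,obs,a0,ptr=None):
    """obs: list of (offset deg from knobL, n, pixel); solves du,dy,dn,a"""
    M=np.load(Tf)@c['mount']
    def r(q):
        o=[]
        for off,n,m in obs:
            k=np.array(knob(q[3]+np.radians(off),n)) if off is not None else np.array([0,0,n],float)
            o.extend(proj(c,M,W(P,k+q[:3]))-m)
        return np.array(o+[q[2]/3,q[0]/5,q[1]/5])
    s=least_squares(r,[0,0,0,np.radians(a0)]);print(s.x[:3].round(2),"knobL deg",np.degrees(s.x[3]).round(2),s.fun.round(1))
if __name__=="__main__":
    f6=lambda u,v:np.array((120+u/2.6667,100+v/2.6667)); f7=lambda u,v:np.array((270+u/2.6667,100+v/2.6667))
    ang("wT6.npy",[(0,38,f6(150,335)),(0,0,f6(207,290)),(120,38,f6(527,360)),(120,0,f6(528,305))],-60)
    ang("wT7.npy",[(0,38,f7(142,460)),(120,38,f7(685,415)),(120,0,f7(570,343))],-60)
E
python3 ang.py
```

```text
[-0.92 -0.78  0.09] knobL deg -63.42 [-0.9  0.1  1.2 -0.1 -0.2 -1.1  0.1  1.3  0.  -0.2 -0.2]
[-0.13  0.18  0.05] knobL deg -55.07 [ 0.3 -0.   0.3  1.2 -0.7 -1.6  0.  -0.   0. ]
```

About -4.9° remains: x +4.0, y -2.5 mm. Then release, back out and check.

```bash
python3 -m jog '[[0.002,-0.0013,0,0,0,0,0],[0.002,-0.0012,0,0,0,0,0],[0,0,0,0,0,0,0],[0,0,0,0,0,0,0]]'; python3 plan.py 27.5 -47.6 7; python3 -m jog '[[0,0,0,0,0,0,0.035],[0,0,0,0,0,0,0.035],[0,0,0,0,0,0,0.035],[0,0,-0.02,0,0,0,0.035],[0,0,-0.02,0,0,0,0.035]]';python3 -m jog '[[0,0,-0.03,0,0,0,0.035],[0,0,-0.03,0,0,0,0.035],[0,0,-0.03,0,0,0,0.035],[0,0.03,0,0,0,0,0.035],[0,0.02,0,0,0,0,0.035]]'; python3 -m jog '[[0,0,0,0,0,0,0.035],[0,0,0,0,0,0,0.035]]'
python3 - <<'E'
from h import *
from rig import sense,eyes
import cv2
T=wristT(sense()); im=eyes.capture("wrist"); np.save("wT8.npy",T)
P=np.load("p.npy");c=eyes.calibration("wrist");M=T@c['mount']
for n,q in dict(hub=[0,0,8],mark=[67,0,0],mtip=[67,0,27],kl=knob(-1.047),kr=knob(1.047)).items(): print(n,proj(c,M,W(P,q)).round(1))
cv2.imwrite("pics/w8f.png",im[:,:,::-1])
h=proj(c,M,W(P,[40,0,0])); x0,y0=int(h[0])-100,int(h[1])-75; print(x0,y0)
cv2.imwrite("pics/w8.png",cv2.resize(im[y0:y0+150,x0:x0+200,::-1],(800,600),interpolation=cv2.INTER_CUBIC))
E
```

```text
time_s: 12.65
eef_pos: [466.6, -278.1, 122.0]
ee_rot: [0.311, 0.282, 0.902, -0.097]
force: [-1.2, 5.5, 7.6]
grip_width: 0.145
grip_force: 41.4
shift in tool mm [ 1.2 -0.4  2.6] rotvec [0.0017 0.0014 0.0015] target [ 466.9 -278.8  119.1]  in G axes [ 1.2 -0.4  2.6]
time_s: 13.15
eef_pos: [445.3, -264.0, 152.4]
ee_rot: [0.31, 0.282, 0.903, -0.097]
force: [-0.4, 0.8, 0.5]
grip_width: 0.414
grip_force: 0.0
time_s: 13.65
eef_pos: [428.9, -191.4, 224.8]
ee_rot: [0.312, 0.283, 0.902, -0.098]
force: [-0.2, -0.8, -0.3]
grip_width: 0.409
grip_force: 0.0
time_s: 13.85
eef_pos: [428.8, -191.4, 223.4]
ee_rot: [0.31, 0.281, 0.903, -0.097]
force: [0.3, 1.3, -0.9]
grip_width: 0.412
grip_force: 0.0
hub [320.2 164.7]
mark [320.2 225.6]
mtip [320.1 235.4]
kl [267.7 199.8]
kr [372.3 200. ]
220 126
```

View pics/w8.png

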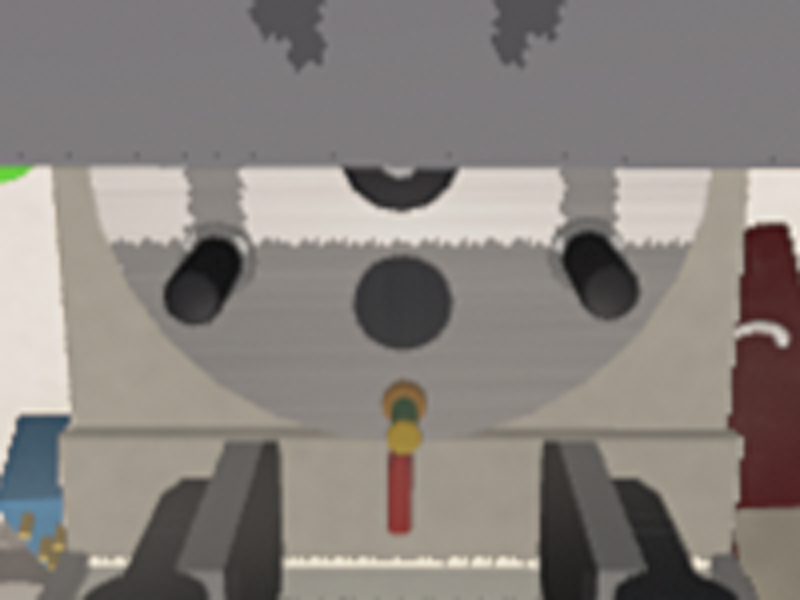

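The stem stands at the pointer: brass foot at (405,402), yellow tip at (404,437), pointer at column 400, hub at column 400 and knob tips at (192,300) and (610,293). It looks about 1° short, so I'll measure that more exactly.

```bash
cat >> ang.py <<'E'
    f8=lambda u,v:np.array((220+u/4,126+v/4))
    ang("wT8.npy",[(0,38,f8(190,301)),(0,0,f8(221,246)),(120,38,f8(611,295)),(120,0,f8(583,243))],-60)
E
python3 ang.py|tail -1
python3 - <<'E'
import cv2,numpy as np
im=cv2.imread("pics/w8f.png").astype(int); B,G,Rr=im[...,0],im[...,1],im[...,2]
def cen(m,x0,x1,y0,y1,n):
    ys,xs=np.nonzero(m[y0:y1,x0:x1]); print(n,len(xs),xs.mean()+x0,ys.mean()+y0)
cen((Rr-G>60)&(Rr-B>60),305,335,236,262,"pointer")
cen(im.sum(2)<260,300,342,186,216,"hole")
cen((Rr-B>40),305,335,216,230,"foot")
cen((Rr-B>60)&(G-B>40),305,335,230,240,"tip")
cen(im.sum(2)<260,300,342,168,181,"hubcap")
g=im.sum(2)
for y in(172,180): print(y,g[y,236:252],g[y,390:406])
E
```

```text
[-1.   -0.23  0.12] knobL deg -59.2 [ 0.3 -1.8 -0.8  2.  -0.2 -1.5  0.6  1.7  0.  -0.2 -0. ]
pointer 85 319.1764705882353 249.6
hole 437 320.2471395881007 201.21281464530892
foot 49 320.7551020408163 225.10204081632654
tip 56 320.42857142857144 235.01785714285714
hubcap 192 319.5677083333333 172.078125
172 [464 462 462 458 457 453 498 593 617 618 615 617 614 613 614 613] [588 590 588 588 589 589 557 485 465 465 465 465 465 466 466 456]
180 [458 459 458 456 459 462 463 470 517 594 606 602 600 601 601 602] [603 605 606 605 596 545 476 463 462 458 458 461 460 463 461 470]
```

The wheel is about +1.3° (1.5 mm) off. There's plenty of time, so I'll retrace to the same knob, grip it, nudge and release.

```bash
python3 -m jog '[[0,-0.025,0,0,0,0,0.035],[0,-0.025,0,0,0,0,0.035],[0,0,0.03,0,0,0,0.035],[0,0,0.03,0,0,0,0.035],[0,0,0,0,0,0,0.035]]'; python3 -m jog '[[0,0,0.02,0,0,0,0.035],[0,0,0.02,0,0,0,0.035],[0,0,0.015,0,0,0,0.035],[0,0,0.015,0,0,0,0.035],[0,0,0,0,0,0,0.035]]'; python3 -m jog '[[0,0,0,0,0,0,0],[0,0,0,0,0,0,0],[0,0,0,0,0,0,0],[0,0,0,0,0,0,0]]' 40; python3 plan.py 27.5 -47.6 7; python3 -m jog '[[0.0013,-0.0008,0,0,0,0,0],[0,0,0,0,0,0,0],[0,0,0,0,0,0,0]]';python3 plan.py 27.5 -47.6 7
```

```text
time_s: 14.4
eef_pos: [429.9, -254.4, 173.2]
ee_rot: [0.308, 0.283, 0.903, -0.096]
force: [0.0, -0.3, 0.4]
grip_width: 0.411
grip_force: 0.0
time_s: 14.9
eef_pos: [465.8, -278.5, 120.8]
ee_rot: [0.31, 0.282, 0.903, -0.097]
force: [-0.0, 0.5, -0.4]
grip_width: 0.412
grip_force: 0.0
time_s: 15.3
eef_pos: [465.8, -277.8, 122.1]
ee_rot: [0.311, 0.282, 0.902, -0.097]
force: [-4.8, 4.4, 5.3]
grip_width: 0.145
grip_force: 39.2
shift in tool mm [ 0.6 -0.2  3.2] rotvec [0.0016 0.0006 0.0024] target [ 466.9 -278.8  119.1]  in G axes [ 0.6 -0.2  3.2]
time_s: 15.6
eef_pos: [464.8, -277.9, 121.5]
ee_rot: [0.311, 0.282, 0.902, -0.097]
force: [-0.8, 5.2, 5.3]
grip_width: 0.143
grip_force: 39.1
shift in tool mm [-0.3  0.4  3.2] rotvec [0.002  0.0011 0.0021] target [ 466.9 -278.8  119.1]  in G axes [-0.3  0.4  3.2]
```

```bash
python3 -m jog '[[0,0,0,0,0,0,0.035],[0,0,0,0,0,0,0.035],[0,0,0,0,0,0,0.035],[0,0,-0.02,0,0,0,0.035],[0,0,-0.02,0,0,0,0.035]]';python3 -m jog '[[0,0,-0.03,0,0,0,0.035],[0,0,-0.03,0,0,0,0.035],[0,0,-0.03,0,0,0,0.035],[0,0.03,0,0,0,0,0.035],[0,0.02,0,0,0,0,0.035]]'; python3 -m jog '[[0,0,0,0,0,0,0.035],[0,0,0,0,0,0,0.035],[0,0,0,0,0,0,0.035]]'
python3 - <<'E'
from h import *
from rig import sense,eyes
import cv2
T=wristT(sense()); a=eyes.capture("wrist"); np.save("wT9.npy",T)
cv2.imwrite("pics/w9f.png",a[:,:,::-1]); im=a[:,:,::-1].astype(int); B,G,Rr=im[...,0],im[...,1],im[...,2]
P=np.load("p.npy");c=eyes.calibration("wrist");M=T@c['mount'];print(proj(c,M,W(P,[0,0,8])),proj(c,M,W(P,[67,0,0])))
def cen(m,x0,x1,y0,y1,n):
    ys,xs=np.nonzero(m[y0:y1,x0:x1]); print(n,len(xs),xs.mean()+x0,ys.mean()+y0)
cen((Rr-G>60)&(Rr-B>60),305,335,236,262,"pointer")
cen(im.sum(2)<260,300,342,186,216,"hole")
cen((Rr-B>40),305,335,216,230,"foot")
cen((Rr-B>60)&(G-B>40),305,335,230,240,"tip")
cen(im.sum(2)<260,300,342,168,181,"hubcap")
E
```

```text
time_s: 16.1
eef_pos: [443.9, -264.1, 151.8]
ee_rot: [0.31, 0.282, 0.903, -0.097]
force: [0.2, 0.4, 0.5]
grip_width: 0.411
grip_force: 0.0
time_s: 16.6
eef_pos: [427.5, -191.5, 224.1]
ee_rot: [0.312, 0.283, 0.902, -0.098]
force: [-0.0, -0.0, -0.8]
grip_width: 0.41
grip_force: 0.0
time_s: 16.9
eef_pos: [427.2, -192.1, 222.6]
ee_rot: [0.31, 0.282, 0.902, -0.097]
force: [-0.5, 0.8, -0.4]
grip_width: 0.41
grip_force: 0.0
[321.85414762 165.97126806] [321.83855247 226.64594586]
pointer 86 321.0 250.87209302325581
hole 436 320.6788990825688 202.28440366972478
foot 46 320.2826086956522 225.80434782608697
tip 52 320.4230769230769 235.96153846153845
hubcap 175 321.1142857142857 173.65714285714284
```

The stem is now within about 0.7 mm (0.6°) of the pointer line, the gripper is clear and the neighbours were never approached. Handing in.

```bash
python3 -c "
from rig import finish_job; print(finish_job())"
```

```text
the job is handed in; nothing more can be done
None
```

The glass stem now stands within about 0.7 mm (0.6°) of the red pointer. The wheel is released with the gripper clear, the stem, cup, jar and tape were not touched, and the job was handed in at about 17 s; no verdict was returned.

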